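# Find where the watch tray binds with a feeler leaf

## Task

The watch tray in the cedar cubby has started to bind because the right-hand lining has bellied out somewhere out of sight. Take the orange-handled 4 mm feeler leaf out of its wooden block, lower it right down into the gap between tray and right-hand lining at the front end, and slide it towards the back until you feel it just begin to drag. Leave it standing there by itself, upright, right down and lightly nipped, to mark the place; do not force it on into the tight part, and leave everything else where it is.

Things in the scene. Friction and masses are not known exactly. Their poses are not given: they have to be found in the camera images.
- leaf_grip (a point): Centre of the orange silicone handle (34 mm along x, 14 mm along y, 45 mm tall) of the 4 mm feeler leaf, the thing to take; the blade's end is 102.5 mm below. Axes: x across the blade's width, y through its thickness, z up. It starts upright in any one of the block's three slots
- leaf_tip (a point): Middle of the lower end of the orange-handled leaf's steel blade; same axes as leaf_grip
- leaf: The whole orange-handled feeler leaf, 125 mm tall, about 100 g; origin and axes as leaf_tip. Its steel blade is 34 mm wide (x), 4 mm thick (y) and 80 mm long below the handle; its last 8 mm taper to 2.6 mm thick
- block: Fixed wooden block 62 x 170 x 70 mm (x, y, z) holding the leaves, origin at the centre of its underside. Three slots in a row along its y, 56 mm apart, each 38 mm (x) by 6.2 mm (y), 62 mm deep, their floors 8 mm above the underside; standing leaves have the block's yaw
- bay: Fixed open-topped cubby module of dark wood, 280 x 250 mm (x, y), cheeks 85 mm and back panel 100 mm high; origin at the centre of its underside, x from its open front (x = -140 mm, nearer the robot) to its back, y left. The gap runs parallel to x, mid-plane at y = -100 mm, from the front to x = +128 mm; its floor is 18 mm and its rims 85 mm above the underside
- gap_front (a point): The place to enter: mid-width of the gap at rim height (67 mm above the gap's floor), 30 mm behind the bay's front; always free here. x runs along the gap to the back, y towards the tray, z up. The gap is 6 mm wide where free; both rims are bevelled over their top 6 mm, so the mouth is 18 mm wide
- lining: Right-hand cedar lining, the gap's -y wall; frame as bay. Somewhere behind x = -60 mm it bellies out, unseen below the rim: over 50 mm it narrows the gap by 0.12 mm per mm to nothing. It gives springily (5 N per mm), so the leaf slides freely, then is nipped ever harder, by about 0.4 N per mm of travel
- tray: Light wooden pull-out watch tray, fixed in place in the bay, the +y wall of the gap; 244 mm long (x), 194 mm wide (y), rims 85 mm above the bay's underside, inner floor 29 mm above it. Its frame is the same as that of bay
- thin_leaf: Bystander: 3 mm feeler leaf with a grey handle, standing in the block, same outline as the orange one; origin at its blade's lower end
- thick_leaf: Bystander: 5 mm feeler leaf with a blue handle, standing in the block, same outline; origin at its blade's lower end
- watch_case: Bystander: black lacquered watch case with a brass latch, 85 x 125 x 61 mm, origin at the centre of its underside
- tie_jar: Bystander: frosted jar with a white lid, 74 mm across and 88 mm tall, origin under its centre
- shoe_horn: Bystander: steel shoe horn with an orange silicone handle, lying, 235 mm long and 40 mm wide, 14 mm high, origin near the middle of its length on the underside
- bud_vase: Bystander: white ceramic bud vase, 60 mm across and 84 mm tall, origin under its centre
- stay_tin: Bystander: flat steel collar-stay tin 77 x 52 x 23 mm lying in the tray, origin at the centre of its underside
- cedar_ring: Bystander: cedar ring 44 mm across and 12 mm high lying in the tray, origin under its centre
There are look-alikes about, which are no part of the job. What is shaped like the leaf but green or pink is not meant.

How it is judged:
On the way:
1. the orange-handled leaf is right down in the gap at its front end (within 12 mm of the gap's floor, at most 55 mm behind the bay's front) (z of leaf_tip in the frame of bay between 0.014 and 0.03 m and y of leaf_tip in the frame of bay between -0.106 and -0.094 m and x of leaf_tip in the frame of bay below -0.085 m), for 0.1 s.
At the end, for the whole second after the job is handed in: The orange-handled leaf stands by itself, at rest, upright within 0.12 rad, in the gap, its blade end within 12 mm of the gap's floor, its middle over 55 mm behind the bay's front, pressing on tray and on lining with more than 0.6 N and less than 8 N each (z of leaf_tip in the frame of bay between 0.014 and 0.03 m and y of leaf_tip in the frame of bay between -0.106 and -0.094 m and angle between leaf_tip's own z axis and vertical below 0.12 rad and linear speed of leaf below 0.01 m/s and x of leaf_tip in the frame of bay above -0.085 m and contact force between leaf and tray between 0.6 and 8 N and contact force between leaf and lining between 0.6 and 8 N); the robot touches nothing.
It fails at once if the leaf is forced: down in the gap (blade end less than 12 mm above its floor) it presses on the tray or on the lining with more than 11 N (z of leaf_tip in the frame of bay below 0.03 m and (contact force between leaf and tray above 11 N or contact force between leaf and lining above 11 N)).
It fails at once if the leaf strikes the tray or the lining with more than 50 N (contact force between leaf and tray above 50 N or contact force between leaf and lining above 50 N).
It fails at once if the thin or the thick leaf is moved by more than 15 mm (distance of any of thin_leaf, thick_leaf from where it was at the start of the episode above 0.015 m).
It fails at once if the tin or the ring in the tray is moved by more than 15 mm (distance of any of stay_tin, cedar_ring from where it was at the start of the episode above 0.015 m).
It fails at once if the watch case, jar, shoe horn or vase is moved by more than 15 mm (distance of any of watch_case, tie_jar, shoe_horn, bud_vase from where it was at the start of the episode above 0.015 m).
It also fails if it takes over 64 s, if anything falls off the work surface, if the arm or the gripper's body presses on something with over 40 N, if the wrist force passes 120 N, or if a joint passes its speed limit or range.

## Robot

A 7-joint arm with a two-finger parallel gripper is mounted at the origin on the work surface. World frame = base frame: x ahead of the robot, y to its left, z up, the work surface at z = 0. Lengths are in m, angles in rad, forces in N, time in s.
With the tool pointing down it reaches from about 0.4 to 0.85 m from the base axis. Payload 10.4 kg.
Tool frame: the origin (TCP) lies on the front face of the gripper's body, between the roots of the fingers; the fingertips stand 70 mm ahead of it and the grasp point (between the pads) lies 51 mm ahead of it (grasp_offset is the distance from the TCP to the grasp point, in m); z points along the fingers, y is the direction in which the jaws open and shut (so a half turn about z gives the same grasp; the last joint's range is limited). The gripper opens to 87 mm and grips with 3 to 60 N. Pads are 19 mm wide; open, the fingers measure 117 mm over their backs; the gripper's body (75 mm by 190 mm) begins 51 mm behind the grasp point.
Start: joints at [1.227, 0.332, -0.065, 1.46, 0.022, 1.35, -0.088], TCP at [0.197, -0.593, 0.292] pointing down, gripper open.
Joint ranges: [-2.6, 2.6], [-0.5, 2.12], [-1.47, 1.34], [0.16, 2.42], [-1.27, 4.41], [0.06, 2.06], [-2.6, 2.6]. Speed limits (rad/s): [2.22, 2.22, 2.79, 2.79, 3.14, 3.14, 3.14].

## Interface

Orientations are given as a unit quaternion [x, y, z, w].
In Python, from bench import * gives the robot as it stands. The module is installed in compiled form; this text tells all that it offers.
- The arm moves only by the tool arm_command, never from a script. Its argument "commands" is a list of rows, each a list of 3 entries, a list of its own where there are three numbers: the opening in per cent of the stroke, from 0 (shut) to 100 (fully open), then the shift along the tool's x, y, z in m, then the turn, a rotation vector about the tool's x, y, z in rad. A call has exactly 10 rows; each row is the pose to reach, as a shift and turn from the pose commanded when the call began, along the tool's axes at that moment; what a row does not reach only later rows make up. A row lasts 1/12 s, in which the tool goes at most 41.7 mm and 7.16 degrees, less where a joint would pass 70% of its speed; a pose out of reach is approached as far as the arm can. A call with a gripper value outside its range is refused whole. The fingers move at their own pace and stop on an object; "squeeze" is the grip in N (left out, the last holds). Time passes only in rows, so rows that repeat a pose let the fingers close, or fill a call up. It gives the time, the measured TCP pose, the force and the opening at its end, in the units of the state.
- read_state(): the state, without advancing time (a new reading comes with each control period).
- camera(name): name is "scene" or "top"; returns a dict with "pixels" (480x640x3 uint8, red, green, blue), "fx", "fy", "cx", "cy" (pixels), "dist_coeffs" ([k1, k2, p1, p2, k3] as OpenCV has them; the pictures are not rectified), "rvec" (rotation vector, rad) and "tvec" (3), from world to camera coordinates, as OpenCV has them. Camera axes: x right, y down, z forward; pixel columns grow to the right and rows downward; lengths in m; the calibration is good to about 2 mm. A picture is of the moment at which its call begins. There is no depth.
- close_job(): hands the job in, once; it reports no verdict.
The state is a dict: "time": time; "joint_positions": joint angles; "joint_vel": joint speeds; "joint_torque": joint torques, N m; "ee_pos": TCP position; "eef_rot": TCP orientation; "ft_force": force on the tool from outside, world axes, zero at the start; "torque": the same for the moment, N m; "width": finger opening in m.
Only numpy, scipy, OpenCV 4.12 (cv2) and the standard library are available. Lean on these libraries where they do the work, as an engineer would, in place of code of your own. Each camera call takes 0.05 s, during which the arm holds its last target.

## Working session

There is one attempt and no reset: what is moved stays moved. The work goes in short steps, Python scripts to look and compute and a tool call to move; the robot and the scene stay as the last step left them, time stands still between calls to the robot, and variables do not carry over. Pictures are saved under pics/ and viewed, and the job is handed in when it is done.

Besides the shell and the picture viewer there is one more tool, called as name([rows], argument=value, ...), one row to a line, values as JSON. arm_command: Moves the arm, as the interface text tells. Its arguments: {"type":"object","properties":{"commands":{"type":"array","items":{"type":"array"}},"squeeze":{"type":"number"}},"required":["commands"]}

```bash
mkdir -p pics
cat > h.py <<'E'
import numpy as np, cv2, pickle
from bench import *
from scipy.spatial.transform import Rotation as R
def cam(n,f=None):
    c=camera(n); 
    if f: cv2.imwrite('pics/'+f+'.png',c['pixels'][:,:,::-1])
    pickle.dump(c,open('pics/'+(f or n)+'.pkl','wb'))
    return c
def K(c): return np.array([[c['fx'],0,c['cx']],[0,c['fy'],c['cy']],[0,0,1.]])
def ray(c,uv):
    p=cv2.undistortPoints(np.array([[uv]],float),K(c),np.array(c['dist_coeffs'],float))[0,0]
    M=cv2.Rodrigues(np.array(c['rvec'],float))[0]; t=np.array(c['tvec'],float).ravel()
    return -M.T@t, M.T@np.array([p[0],p[1],1.])
def onz(c,uv,z):
    o,d=ray(c,uv); return o+d*(z-o[2])/d[2]
def proj(c,P):
    return cv2.projectPoints(np.array(P,float).reshape(-1,3),np.array(c['rvec'],float),np.array(c['tvec'],float),K(c),np.array(c['dist_coeffs'],float))[0].reshape(-1,2)
def load(f): return pickle.load(open('pics/'+f+'.pkl','rb'))
E
python3 -c "
from h import *
for n in('scene','top'):
    c=cam(n,n+'0'); print(n,ray(c,(320,240)))
s=read_state(); print(s)"
```

```text
scene (array([1.44739497, 0.13989741, 1.08313703]), array([-0.64814542, -0.12222471, -0.75173757]))
top (array([ 0.44337203, -0.01565248,  1.39934491]), array([ 1.18930354e-01,  7.90543639e-04, -9.93085498e-01]))
{'time': 0.1, 'joint_positions': array([ 1.22740151,  0.33282509, -0.06466768,  1.46088961,  0.02165158,
        1.34991875, -0.08848562]), 'joint_vel': array([-1.38160033e-04, -1.75723465e-04, -1.39184906e-05, -2.20778023e-03,
       -5.14400110e-04,  1.39768504e-03, -1.20480861e-05]), 'joint_torque': array([ 1.51615161e-03, -6.24551225e+01,  2.47517478e-02, -3.90718281e+01,
       -6.13281853e-02,  3.65618721e-02,  9.20979824e-05]), 'ee_pos': array([ 0.19695725, -0.59286627,  0.29150772]), 'eef_rot': array([ 9.87162465e-01,  1.59717923e-01, -1.67760562e-04, -6.51158516e-04]), 'ft_force': array([-0.10255445, -0.08387322, -0.53255301]), 'torque': array([-0.05297833,  0.01063598, -0.00779889]), 'width': 0.08695625507599809}
```

View pics/scene0.png

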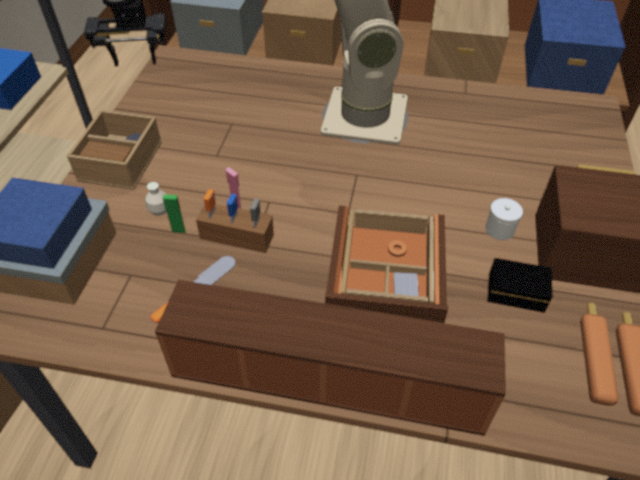

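View pics/top0.png

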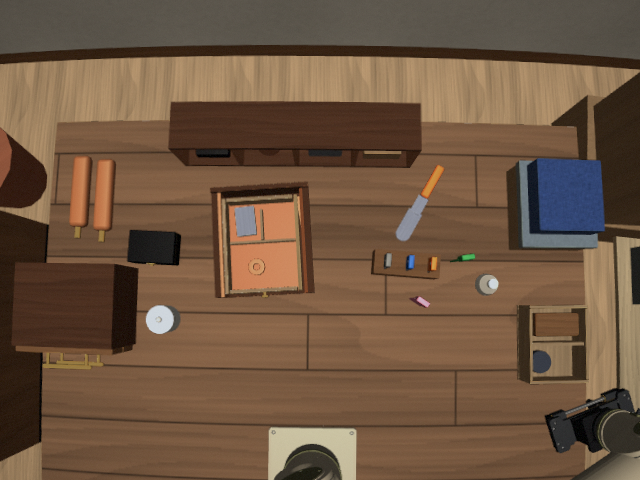

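```bash
python3 -c "
from h import *
t=cv2.imread('pics/top0.png'); s=cv2.imread('pics/scene0.png')
cv2.imwrite('pics/tA.png',cv2.resize(t[175:305,205:325],None,fx=5,fy=4.6,interpolation=2)) if 0 else cv2.imwrite('pics/tA.png',cv2.resize(t[178:303,205:325],None,fx=4.7,fy=4.7,interpolation=2))
cv2.imwrite('pics/tB.png',cv2.resize(t[235:315,365:500],None,fx=5.9,fy=5.9,interpolation=2))
cv2.imwrite('pics/sB.png',cv2.resize(s[155:260,140:285],None,fx=5.5,fy=5.5,interpolation=2))
"
```

```text
(no output)
```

View pics/tA.png

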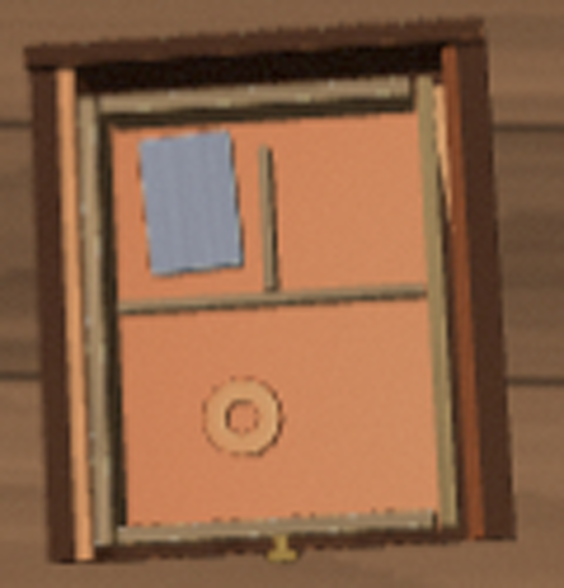

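View pics/tB.png

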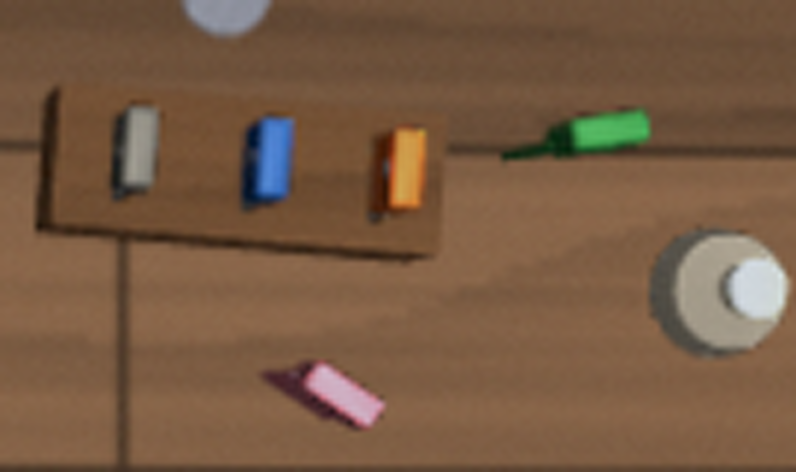

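View pics/sB.png

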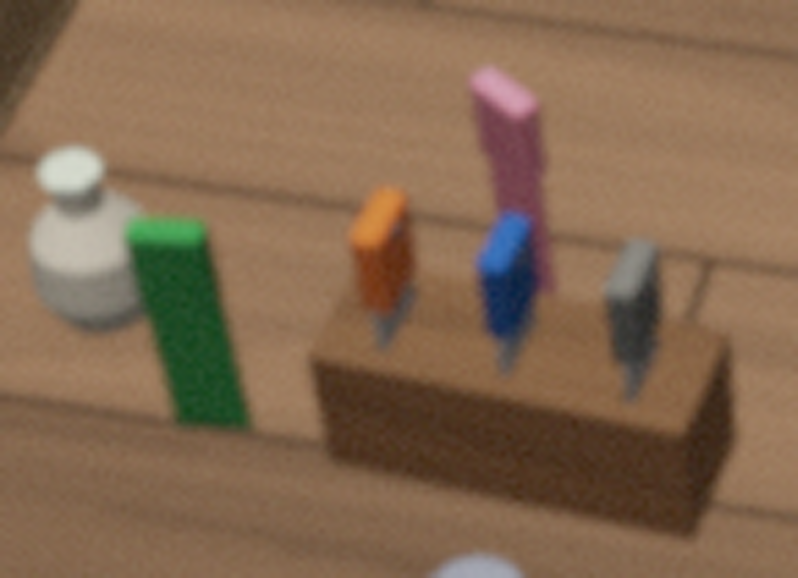

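```bash
python3 -c "
from h import *
s=cv2.imread('pics/scene0.png')
cv2.imwrite('pics/sA.png',cv2.resize(s[200:325,320:455],None,fx=5.5,fy=4.7,interpolation=2) if 0 else cv2.resize(s[200:325,320:455],None,fx=4.7,fy=4.7,interpolation=2))
t=cv2.imread('pics/top0.png')
for r in (210,230,250,270,285):
    print(r,[tuple(int(v) for v in t[r,c][::-1]) for c in range(288,318)])
"
```

```text
210 [(205, 133, 91), (206, 134, 93), (205, 133, 91), (207, 135, 93), (206, 134, 94), (205, 136, 93), (177, 131, 89), (155, 129, 87), (151, 126, 85), (146, 119, 82), (185, 139, 94), (204, 152, 104), (146, 92, 59), (126, 70, 42), (126, 68, 37), (88, 54, 35), (75, 48, 34), (74, 47, 33), (72, 46, 31), (72, 46, 31), (73, 45, 31), (65, 43, 30), (114, 85, 60), (114, 85, 61), (111, 82, 60), (112, 83, 60), (114, 85, 60), (115, 86, 61), (112, 83, 57), (112, 84, 60)]
230 [(208, 138, 97), (206, 136, 94), (204, 134, 92), (207, 137, 95), (205, 135, 93), (205, 135, 93), (202, 135, 93), (180, 133, 89), (156, 127, 85), (155, 128, 87), (151, 125, 84), (65, 43, 28), (83, 52, 37), (111, 64, 40), (127, 71, 41), (128, 72, 41), (102, 60, 38), (74, 44, 32), (74, 46, 31), (73, 45, 30), (75, 48, 33), (74, 46, 32), (67, 43, 30), (98, 74, 53), (96, 72, 49), (100, 74, 54), (98, 73, 52), (97, 71, 50), (97, 71, 51), (99, 73, 54)]
250 [(206, 137, 95), (208, 139, 97), (207, 138, 96), (206, 137, 95), (206, 138, 95), (206, 138, 95), (206, 137, 96), (204, 137, 95), (177, 131, 88), (151, 122, 83), (150, 124, 86), (160, 
[... 495 characters left out ...]
4), (78, 48, 33), (104, 61, 37), (127, 70, 42), (127, 70, 42), (117, 66, 40), (76, 48, 32), (75, 48, 34), (76, 47, 31), (75, 47, 33), (78, 50, 37), (77, 49, 33), (98, 70, 50), (137, 102, 73), (138, 103, 74), (137, 101, 73), (139, 104, 75)]
285 [(206, 136, 94), (207, 138, 96), (205, 138, 95), (205, 137, 96), (206, 138, 96), (207, 140, 96), (206, 136, 95), (206, 139, 96), (207, 140, 97), (205, 138, 95), (171, 125, 85), (140, 116, 79), (146, 122, 82), (152, 126, 85), (64, 47, 28), (77, 46, 31), (105, 61, 39), (129, 73, 44), (127, 70, 41), (105, 64, 41), (76, 48, 34), (76, 49, 32), (77, 48, 35), (75, 47, 31), (76, 49, 32), (78, 48, 32), (105, 75, 54), (126, 93, 67), (125, 92, 68), (127, 93, 68)]
```

View pics/sA.png

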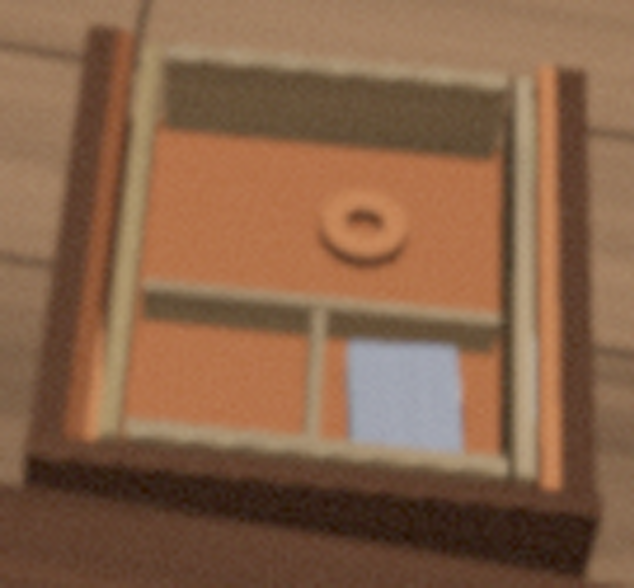

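```bash
cat > bay.py <<'E'
from h import *
T=load('top0');S=load('scene0')
def cross(img,fixed,lo,hi,axis,level,rising):
    # channel R crossing along row(axis=0: fixed row) or col
    p=(img[fixed,lo:hi,0] if axis==0 else img[lo:hi,fixed,0]).astype(float)
    for i in range(len(p)-1):
        if (p[i]<level<=p[i+1]) if rising else (p[i]>=level>p[i+1]):
            return lo+i+(p[i]-level)/(p[i]-p[i+1])
def linefit(c,pts,z):
    P=np.array([onz(c,p,z)[:2] for p in pts]);
    vx,vy,x0,y0=cv2.fitLine(P.astype(np.float32),cv2.DIST_HUBER,0,.002,.001).ravel()
    n=np.array([-vy,vx]); r=(P-[x0,y0])@n
    return np.array([x0,y0]),np.array([vx,vy]),np.abs(r).max()
t=T['pixels'];s=S['pixels']
out={}
for nm,c,im,pts,z in [
 ('topL',T,t,[(cross(t,r,205,222,0,90,False),r) for r in range(200,292,3)],.085),
 ('topBack',T,t,[(q,cross(t,q,176,195,1,82,False)) for q in range(215,305,3)],.1),
 ('topR0',T,t,[(cross(t,r,306,320,0,90,True),r) for r in range(200,288,3)],.085),
 ('scR',S,s,[(cross(s,r,318,345,0,85,False),r) for r in range(212,290,3)],.085),
 ('scL',S,s,[(cross(s,r,441,450,0,85,True),r) for r in range(220,300,3)],.085),
 ('topTrayOuter',T,t,[(cross(t,r,294,306,0,115,False),r) for r in range(222,288,3)],.082),
 ]:
    pts=[p for p in pts if None not in p]
    if len(pts)<4: print(nm,'few',len(pts)); continue
    o,v,r=linefit(c,pts,z); 
    if abs(v[0])>abs(v[1]): v=v*np.sign(v[0]); yaw=np.arctan2(v[1],v[0])
    else: v=v*np.sign(v[1]); yaw=np.arctan2(-v[0],v[1])
    print(nm,len(pts),o.round(4),'yaw',round(yaw,4),'maxres',round(r,4)); out[nm]=(o,v,yaw)
E
python3 bay.py
python3 -c "
from h import *
S=load('scene0')['pixels']
for c in (341,343,345,440,443): print(c,[(r,int(S[r,c,0])) for r in range(200,222)])"
```

```text
topL 30 [0.5997 0.2587] yaw 0.0748 maxres 0.0018
topBack 30 [0.738  0.1431] yaw 0.0641 maxres 0.0022
topR0 30 [0.612  0.0088] yaw 0.0648 maxres 0.0015
scR few 0
scL few 0
topTrayOuter 22 [0.5733 0.0368] yaw 0.0708 maxres 0.0005
341 [(200, 158), (201, 158), (202, 157), (203, 157), (204, 150), (205, 129), (206, 111), (207, 98), (208, 94), (209, 91), (210, 91), (211, 96), (212, 92), (213, 93), (214, 99), (215, 97), (216, 96), (217, 99), (218, 93), (219, 97), (220, 100), (221, 99)]
343 [(200, 156), (201, 153), (202, 158), (203, 157), (204, 155), (205, 139), (206, 118), (207, 100), (208, 99), (209, 105), (210, 105), (211, 107), (212, 109), (213, 107), (214, 113), (215, 112), (216, 115), (217, 120), (218, 124), (219, 125), (220, 124), (221, 126)]
345 [(200, 155), (201, 155), (202, 156), (203, 157), (204, 157), (205, 151), (206, 136), (207, 132), (208, 132), (209, 134), (210, 139), (211, 141), (212, 141), (213, 141), (214, 143), (215, 144), (216, 147), (217, 144), (218, 142), (219, 144), (220, 143), (221, 142)]
440 [(200, 159), (201, 155), (202, 151), (203, 149), (204, 150), (205, 152), (206, 156), (207, 158), (208, 159), (209, 158), (210, 157), (211, 162), (212, 161), (213, 156), (214, 135), (215, 111), (216, 96), (217, 95), (218, 89), (219, 91), (220, 91), (221, 98)]
443 [(200, 156), (201, 156), (202, 153), (203, 152), (204, 152), (205, 152), (206, 155), (207, 158), (208, 157), (209, 161), (210, 158), (211, 160), (212, 161), (213, 159), (214, 141), (215, 117), (216, 102), (217, 99), (218, 100), (219, 99), (220, 100), (221, 101)]
```

```bash
cat >> bay.py <<'E'
print('---')
for nm,pts,z in [('scR',[(cross(s,r,318,345,0,120,False),r) for r in range(212,290,3)],.085),
 ('scL',[(cross(s,r,441,452,0,125,True),r) for r in range(220,300,3)],.085)]:
    pts=[p for p in pts if None not in p]
    if len(pts)<4: print(nm,len(pts)); continue
    o,v,r=linefit(S,pts,z); v=v*np.sign(v[0]); print(nm,len(pts),o.round(4),'yaw',round(float(np.arctan2(v[1],v[0])),4),'res',round(r,4)); out[nm]=(o,v,0)
for p in [(340,205.6),(342,205.9),(440,214.6),(443,214.9)]: print('front',p,onz(S,p,.085).round(4))
yaw=.068; u=np.array([np.cos(yaw),np.sin(yaw)]);n=np.array([-u[1],u[0]])
for k,off in [('topL',.125),('topR0',-.125),('scR',-.125),('scL',.125),('topTrayOuter',-.094)]:
    if k in out: print(k,'centre n-coord',round(out[k][0]@n-off,4))
print('back->centre u',round(out['topBack'][0]@u-.14,4))
for p in [(340,205.6),(342,205.9),(440,214.6),(443,214.9)]: print('front->centre u',round(onz(S,p,.085)[:2]@u+.14,4))
E
python3 bay.py
```

```text
topL 30 [0.5997 0.2587] yaw 0.0748 maxres 0.0018
topBack 30 [0.738  0.1431] yaw 0.0641 maxres 0.0022
topR0 30 [0.612  0.0088] yaw 0.0648 maxres 0.0015
scR few 0
scL few 0
topTrayOuter 22 [0.5733 0.0368] yaw 0.0708 maxres 0.0005
---
scR 26 [0.6021 0.0083] yaw 0.0545 res 0.0044
scL 25 [0.5676 0.2564] yaw 0.0784 res 0.004
front (340, 205.6) [0.4705 0.0034 0.085 ]
front (342, 205.9) [0.4706 0.0082 0.085 ]
front (440, 214.6) [0.4534 0.2383 0.085 ]
front (443, 214.9) [0.453  0.2452 0.085 ]
topL centre n-coord 0.0924
topR0 centre n-coord 0.0922
scR centre n-coord 0.0924
scL centre n-coord 0.0922
topTrayOuter centre n-coord 0.0918
back->centre u 0.606
front->centre u 0.6097
front->centre u 0.61
front->centre u 0.6086
front->centre u 0.6087
```

```bash
cat > leaf.py <<'E'
from h import *
from bay import cross,linefit
print('=====')
T=load('top0');S=load('scene0')
def blob(im,h0,h1,box,smin=120,vmin=60):
    hsv=cv2.cvtColor(im,cv2.COLOR_RGB2HSV); m=cv2.inRange(hsv,(h0,smin,vmin),(h1,255,255))
    k=np.zeros_like(m); x0,y0,x1,y1=box; k[y0:y1,x0:x1]=m[y0:y1,x0:x1]
    cs=cv2.findContours(k,0,2)[0]; c=max(cs,key=cv2.contourArea); return c,k
for nm,h,boxT in [('orange',(5,18,),(420,250,450,280)),('blue',(105,125),(400,250,420,275)),('green',(45,75),(445,245,480,270)),('pink',(150,179),(405,290,435,310))]:
    c,k=blob(T['pixels'],h[0],h[1],boxT,60 if nm=='pink' else 120)
    ys,xs=np.nonzero(k); print(nm,'px',c.reshape(-1,2).min(0),c.reshape(-1,2).max(0),cv2.minAreaRect(c),'V')
# bright top faces
hsv=cv2.cvtColor(T['pixels'],cv2.COLOR_RGB2HSV)
for nm,h,box,v in [('orange',(5,18),(420,250,450,280),180),('blue',(100,125),(400,250,420,275),150),('green',(45,75),(445,245,480,270),110)]:
    c,k=blob(T['pixels'],h[0],h[1],box,120,v); r=cv2.minAreaRect(c); m=cv2.moments(k,True); cc=(m['m10']/m['m00'],m['m01']/m['m00'])
    print(nm,'top face',np.round(cc,2),r,'world',onz(T,cc,.133).round(4))
t=T['pixels']
for box in ((428,255,444,275),):
    x0,y0,x1,y1=box
    for y in range(y0,y1): print(y,[int(v) for v in t[y,x0:x1,0]])
E
python3 leaf.py | sed -n '/=====/,$p'
```

```text
=====
orange px [420 250] [449 279] ((434.5, 264.5), (29.0, 29.0), 90.0) V
blue px [408 255] [413 268] ((410.5, 261.5), (13.0, 5.0), 90.0) V
green px [461 254] [474 260] ((467.5, 257.0), (6.0, 13.0), 90.0) V
pink px [410 296] [426 306] ((419.0768737792969, 300.3845520019531), (17.75040626525879, 7.211102485656738), 33.690067291259766) V
orange top face [433.74 262.83] ((433.5, 263.0), (12.0, 5.0), 90.0) world [ 0.5416 -0.2932  0.133 ]
blue top face [411.07 261.12] ((411.0, 261.0), (12.0, 4.0), 90.0) world [ 0.5454 -0.2373  0.133 ]
green top face [467.98 256.46] ((468.0, 256.5), (5.0, 12.0), 90.0) world [ 0.558  -0.3787  0.133 ]
255 [115, 115, 115, 113, 117, 115, 116, 118, 118, 117, 118, 118, 116, 107, 105, 108]
256 [114, 116, 115, 111, 130, 132, 126, 108, 114, 115, 117, 116, 114, 107, 106, 105]
257 [106, 101, 96, 102, 173, 190, 186, 183, 184, 126, 114, 115, 113, 104, 104, 104]
258 [87, 80, 77, 114, 189, 205, 206, 205, 204, 134, 116, 118, 110, 107, 103, 105]
259 [82, 72, 73, 124, 192, 207, 206, 206, 203, 134, 118, 117, 105, 87, 88, 87]
260 [85, 73, 74, 130, 193, 206, 207, 206, 204, 13
[... 481 characters left out ...]
 166, 112, 103, 105, 128, 133, 133, 132]
267 [75, 72, 62, 182, 206, 206, 206, 205, 150, 112, 108, 106, 134, 135, 137, 136]
268 [75, 71, 64, 184, 205, 206, 205, 205, 139, 111, 111, 110, 136, 137, 139, 138]
269 [74, 73, 70, 175, 202, 204, 203, 204, 143, 113, 112, 111, 136, 137, 136, 137]
270 [68, 73, 74, 99, 112, 115, 127, 128, 118, 114, 111, 116, 136, 134, 136, 135]
271 [61, 63, 95, 90, 96, 105, 111, 112, 115, 114, 113, 118, 136, 137, 137, 137]
272 [68, 85, 110, 114, 116, 116, 117, 116, 118, 117, 116, 119, 134, 137, 137, 137]
273 [109, 113, 118, 117, 116, 117, 120, 118, 119, 120, 118, 123, 139, 136, 138, 137]
274 [116, 115, 117, 117, 116, 118, 118, 118, 117, 118, 118, 122, 137, 137, 135, 137]
```

```bash
python3 -c "
from h import *
T=load('top0');S=load('scene0')
def tri(a,b):
    o1,d1=ray(T,a);o2,d2=ray(S,b)
    A=np.c_[d1,-d2]; l=np.linalg.lstsq(A,o2-o1,rcond=None)[0]
    p,q=o1+d1*l[0],o2+d2*l[1]; return ((p+q)/2).round(4), round(float(np.linalg.norm(p-q)),4)
tb=lambda x,y:(365+x/5.9-.4,235+y/5.9-.4); sb=lambda x,y:(140+x/5.5-.4,155+y/5.5-.4)
print('orange top',tri(tb(410,140+30),sb(380,215)))
print('green top',tri(tb(611,131),sb(168,230)))
print('green base', onz(T,tb(503,157),0), onz(S,sb(212,425),0))
print('pink top',tri(tb(344,395),sb(507,90)), 'base',onz(S,sb(545,290),0))
# block top corners z=.07, top view
for p in [(57,88),(447,112),(433,248),(40,228)]: print('blockT',onz(T,tb(*p),.07).round(4))
for p in [(345,275),(732,335),(690,438),(314,357)]: print('blockS',onz(S,sb(*p),.07).round(4))
"
```

```text
orange top (array([ 0.5401, -0.2934,  0.1335]), 0.0011)
green top (array([ 0.5578, -0.3811,  0.1246]), 0.0008)
green base [ 0.55673072 -0.3665638   0.        ] [ 0.55640463 -0.38463417  0.        ]
pink top (array([ 0.4472, -0.2668,  0.1262]), 0.0006) base [ 0.44512052 -0.26258865  0.        ]
blockT [ 0.5794 -0.1538  0.07  ]
blockT [ 0.5705 -0.3245  0.07  ]
blockT [ 0.5112 -0.3176  0.07  ]
blockT [ 0.5185 -0.1464  0.07  ]
blockS [ 0.5184 -0.3248  0.07  ]
blockS [ 0.5201 -0.1499  0.07  ]
blockS [ 0.5815 -0.1526  0.07  ]
blockS [ 0.5682 -0.3219  0.07  ]
```

```bash
cat >> h.py <<'E'
def delta(xyz,psi,s=None):
    s=s or read_state(); R0=R.from_quat(s['eef_rot']); Rt=R.from_euler('z',psi)*R.from_euler('x',np.pi)
    return (R0.inv().apply(np.array(xyz)-s['ee_pos'])).round(4),(R0.inv()*Rt).as_rotvec().round(4)
E
python3 -c "
from h import *
T=load('top0');t=T['pixels'].astype(int)
sub=t[250:273,380:396]; sat=sub.max(2)-sub.min(2)
for y in range(250,273): print(y,[ (int(t[y,c,0]),int(t[y,c].max()-t[y,c].min())) for c in range(383,394)])
print(delta([.541,-.293,.25],-.065), read_state()['ee_pos'])
"
```

```text
250 [(117, 63), (115, 63), (117, 63), (115, 62), (115, 62), (114, 59), (114, 61), (115, 59), (115, 59), (115, 59), (115, 58)]
251 [(115, 63), (116, 64), (115, 64), (117, 63), (117, 65), (117, 64), (113, 64), (115, 64), (116, 62), (115, 63), (115, 62)]
252 [(117, 62), (118, 63), (115, 63), (112, 61), (89, 49), (99, 56), (99, 54), (102, 58), (118, 64), (116, 63), (116, 62)]
253 [(116, 63), (114, 63), (108, 58), (89, 30), (112, 14), (121, 17), (118, 16), (113, 21), (122, 39), (116, 62), (117, 63)]
254 [(112, 60), (95, 49), (68, 31), (73, 9), (133, 12), (144, 12), (142, 12), (136, 12), (119, 21), (101, 58), (118, 64)]
255 [(106, 57), (73, 32), (34, 4), (77, 7), (139, 13), (150, 13), (151, 15), (145, 14), (121, 18), (108, 59), (115, 63)]
256 [(106, 56), (67, 28), (41, 3), (82, 8), (142, 13), (149, 12), (151, 15), (143, 14), (122, 21), (113, 62), (113, 62)]
257 [(107, 56), (57, 19), (39, 4), (88, 7), (147, 14), (154, 15), (152, 14), (143, 14), (119, 20), (114, 64), (114, 63)]
258 [(107, 58), (50, 16), (43, 4), (92, 9), (151, 15), (152, 13), (152, 13), (141, 13), (113, 20), (114, 63), (117,
[... 1123 characters left out ...]
 (75, 40), (98, 52), (101, 50), (101, 52), (108, 59), (108, 58), (109, 59), (106, 58)]
269 [(108, 59), (98, 50), (100, 55), (104, 61), (111, 62), (111, 61), (112, 60), (112, 61), (113, 61), (112, 60), (113, 60)]
270 [(110, 61), (112, 60), (112, 61), (115, 62), (114, 61), (113, 62), (115, 60), (113, 62), (111, 61), (109, 62), (112, 61)]
271 [(112, 61), (110, 62), (112, 60), (110, 62), (112, 61), (111, 60), (110, 61), (113, 61), (112, 60), (113, 62), (112, 63)]
272 [(110, 59), (108, 58), (110, 60), (111, 59), (109, 59), (110, 62), (110, 60), (110, 59), (110, 62), (111, 61), (112, 61)]
(array([ 0.4211, -0.176 ,  0.0417]), array([-0.0013,  0.0004,  0.3858])) [ 0.19695725 -0.59286627  0.29150772]
```

arm_command([
  [52,[0.035,-0.0147,0.003],[0,0,0.033]],
  [52,[0.07,-0.0293,0.006],[0,0,0.066]],
  [52,[0.105,-0.044,0.01],[0,0,0.1]],
  [52,[0.14,-0.0587,0.014],[0,0,0.132]],
  [52,[0.175,-0.0733,0.017],[0,0,0.165]],
  [52,[0.21,-0.088,0.02],[0,0,0.2]],
  [52,[0.245,-0.1025,0.024],[0,0,0.23]],
  [52,[0.28,-0.117,0.028],[0,0,0.265]],
  [52,[0.315,-0.132,0.031],[0,0,0.3]],
  [52,[0.35,-0.1465,0.034],[0,0,0.33]],
])

```text
time: 0.93
ee_pos: [0.484, -0.3422, 0.2578]
eef_rot: [1.0, -0.006, -0.0, -0.0]
ft_force: [1.3, 0.6, -0.1]
width: 0.046
```

```bash
python3 -c "
from h import *
T=load('top0')
print(onz(T,(388.5,259.3),.133),onz(T,(433.8,263),.133))
s=read_state();print(delta([.541,-.293,.22],-.075), s['ee_pos'],s['time'],s['width'])
"
```

```text
[ 0.54932795 -0.18199835  0.133     ] [ 0.54123687 -0.29332658  0.133     ]
(array([ 0.0565, -0.0498,  0.0378]), array([-0.0002,  0.0005,  0.0639])) [ 0.4839981  -0.34218252  0.25781506] 0.9333 0.04601601598348488
```

arm_command([
  [52,[0.014,-0.0125,0.009],[0,0,0.016]],
  [52,[0.028,-0.025,0.019],[0,0,0.032]],
  [52,[0.042,-0.0375,0.028],[0,0,0.048]],
  [52,[0.0565,-0.0498,0.0378],[0,0,0.064]],
  [52,[0.0565,-0.0498,0.0378],[0,0,0.064]],
  [52,[0.0565,-0.0498,0.0378],[0,0,0.064]],
  [52,[0.0565,-0.0498,0.0378],[0,0,0.064]],
  [52,[0.0565,-0.0498,0.0378],[0,0,0.064]],
  [52,[0.0565,-0.0498,0.0378],[0,0,0.064]],
  [52,[0.0565,-0.0498,0.0378],[0,0,0.064]],
])

```text
time: 1.77
ee_pos: [0.5396, -0.2953, 0.2209]
eef_rot: [0.999, -0.037, 0.0, 0.0]
ft_force: [-0.5, -0.4, -0.0]
width: 0.0453
```

```bash
python3 -c "
from h import *
s=read_state();print(delta([.541,-.293,.165],-.075), s['ee_pos'],s['time'],s['ft_force'])
T=cam('top','top1');S=cam('scene','scene1')
t=cv2.imread('pics/top1.png')[215:305,370:490]; s=cv2.imread('pics/scene1.png')[140:250,150:280]
a=cv2.resize(t,(390,300),interpolation=2);b=cv2.resize(s,(390,330),interpolation=2)
cv2.imwrite('pics/m1.png',np.hstack([np.vstack([a,np.zeros((30,390,3),np.uint8)]),b]))
"
```

```text
(array([ 0.0012, -0.0024,  0.0559]), array([ 0.0006, -0.0005,  0.0005])) [ 0.53959106 -0.29530054  0.22092341] 1.7667 [-0.5282601  -0.39181516 -0.01729044]
```

View pics/m1.png

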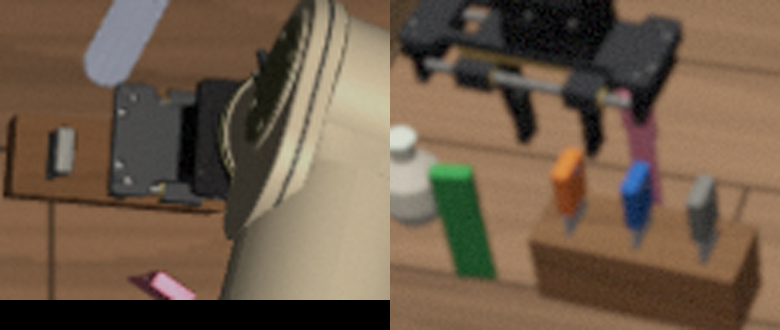

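arm_command([
  [52,[0.0012,-0.0024,0.01],[0,0,0]],
  [52,[0.0012,-0.0024,0.02],[0,0,0]],
  [52,[0.0012,-0.0024,0.03],[0,0,0]],
  [52,[0.0012,-0.0024,0.04],[0,0,0]],
  [52,[0.0012,-0.0024,0.048],[0,0,0]],
  [52,[0.0012,-0.0024,0.054],[0,0,0]],
  [52,[0.0012,-0.0024,0.057],[0,0,0]],
  [52,[0.0012,-0.0024,0.057],[0,0,0]],
  [52,[0.0012,-0.0024,0.057],[0,0,0]],
  [52,[0.0012,-0.0024,0.057],[0,0,0]],
])

```text
time: 2.7
ee_pos: [0.5417, -0.2923, 0.164]
eef_rot: [0.999, -0.037, 0.0, 0.0]
ft_force: [-0.8, 1.0, -0.4]
width: 0.0455
```

```bash
python3 -c "
from h import *
s=read_state();print(delta([.541,-.293,.164],-.075), s['ee_pos'],s['time'],s['ft_force'])
S=cam('scene','scene2')
s=cv2.imread('pics/scene2.png')[140:250,150:280]
cv2.imwrite('pics/m2.png',cv2.resize(s,(650,550),interpolation=2))
"
```

```text
(array([-0.0006,  0.0008, -0.    ]), array([ 0.0004, -0.0008,  0.0018])) [ 0.54165149 -0.29227278  0.16399051] 2.7 [-0.77491924  1.01168706 -0.40944377]
```

View pics/m2.png

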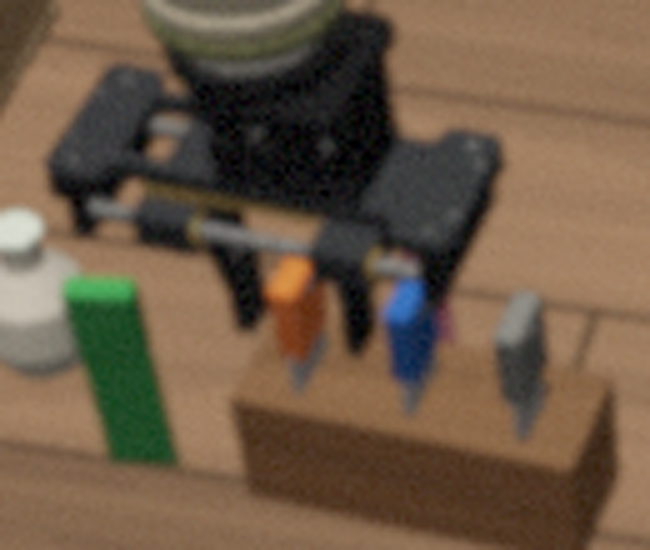

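```bash
python3 -c "
from h import *
S=load('scene2')
P=[[.5412,-.2933,.1105],[.5417,-.2923,.094],[.5417,-.2923-.0228,.094],[.5417,-.2923+.0228,.094],[.5412,-.2933,.133],[.5242,-.292,.133],[.5582,-.2946,.133]]
print(((proj(S,P)-[150,140])*5).round(0))"
```

```text
[[298. 305.]
 [305. 331.]
 [258. 325.]
 [351. 338.]
 [292. 271.]
 [306. 246.]
 [277. 296.]]
```

Model and picture agree (handle top near (292,272), fingertips near (255,325)/(355,340)), so I close on it.

arm_command([
  [40,[0,0,0],[0,0,0]],
  [30,[0,0,0],[0,0,0]],
  [20,[0,0,0],[0,0,0]],
  [12,[0,0,0],[0,0,0]],
  [5,[0,0,0],[0,0,0]],
  [0,[0,0,0],[0,0,0]],
  [0,[0,0,0],[0,0,0]],
  [0,[0,0,0],[0,0,0]],
  [0,[0,0,0],[0,0,0]],
  [0,[0,0,0],[0,0,0]],
], squeeze=20)

```text
time: 3.58
ee_pos: [0.5411, -0.293, 0.1635]
eef_rot: [0.999, -0.037, 0.0, 0.001]
ft_force: [0.3, -4.8, -2.7]
width: 0.0137
```

arm_command([
  [0,[0,0,-0.001],[0,0,0]],
  [0,[0,0,-0.004],[0,0,0]],
  [0,[0,0,-0.01],[0,0,0]],
  [0,[0,0,-0.018],[0,0,0]],
  [0,[0,0,-0.028],[0,0,0]],
  [0,[0,0,-0.038],[0,0,0]],
  [0,[0,0,-0.05],[0,0,0]],
  [0,[0,0,-0.064],[0,0,0]],
  [0,[0,0,-0.078],[0,0,0]],
  [0,[0,0,-0.092],[0,0,0]],
])

```text
time: 4.42
ee_pos: [0.5418, -0.2908, 0.2568]
eef_rot: [0.999, -0.036, 0.0, -0.001]
ft_force: [0.9, -0.3, -0.5]
width: 0.0136
```

```bash
python3 -c "
from h import *
s=read_state();print(delta([.541,-.293,.3],-.075), s['ee_pos'],s['time'],s['ft_force'],s['width'])
S=cam('scene','scene3')
s=cv2.imread('pics/scene3.png')[80:250,130:290]
cv2.imwrite('pics/m3.png',cv2.resize(s,None,fx=3.5,fy=3.5,interpolation=2))
"
```

```text
(array([-0.0006,  0.0021, -0.0432]), array([-0.0016, -0.0004,  0.003 ])) [ 0.54178174 -0.29083442  0.25675952] 4.4167 [ 0.91537559 -0.31882327 -0.52115911] 0.013612141304372808
```

View pics/m3.png

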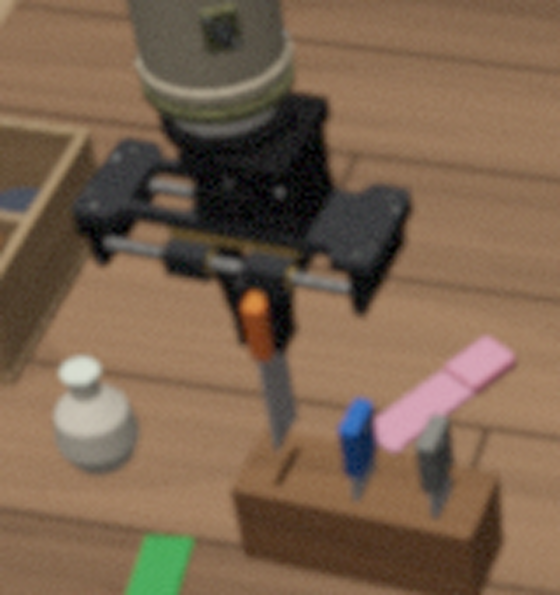

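```bash
python3 -c "
from h import *
s=read_state();e=s['ee_pos']; T=cam('top','top3');S=load('scene3')
zg=e[2]-.164+.1105
P=[[e[0],e[1],zg+.0225],[e[0],e[1],zg],[e[0],e[1],zg-.0225],[e[0],e[1],zg-.1025]]
print(((proj(S,P)-[130,80])*3.5).round(0))"
```

```text
[[256. 291.]
 [261. 318.]
 [266. 344.]
 [282. 433.]]
```

View pics/scene3.png

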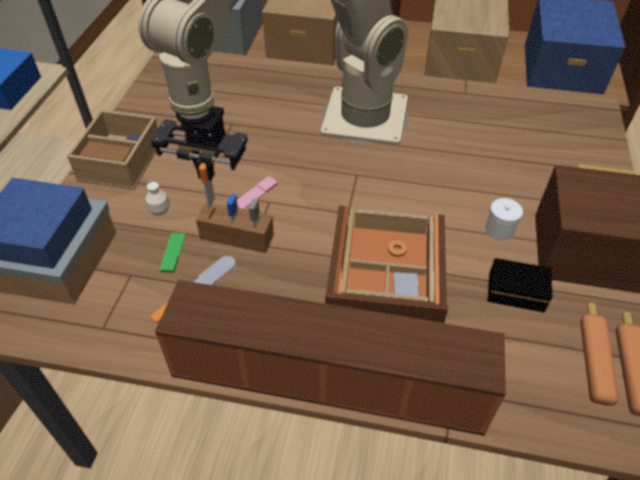

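View pics/top3.png

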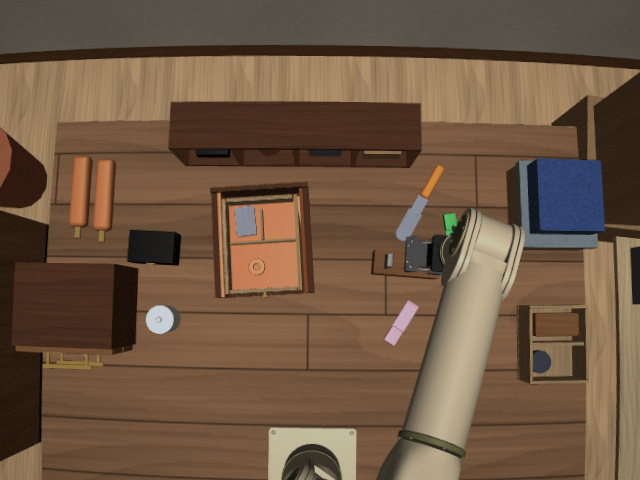

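arm_command([
  [0,[0,0,-0.012],[0,0,0]],
  [0,[0,0,-0.024],[0,0,0]],
  [0,[0,0,-0.036],[0,0,0]],
  [0,[0,0,-0.048],[0,0,0]],
  [0,[0,0,-0.055],[0,0,0]],
  [0,[0,0,-0.058],[0,0,0]],
  [0,[0,0,-0.058],[0,0,0]],
  [0,[0,0,-0.058],[0,0,0]],
  [0,[0,0,-0.058],[0,0,0]],
  [0,[0,0,-0.058],[0,0,0]],
])

```text
time: 5.35
ee_pos: [0.5412, -0.2921, 0.3127]
eef_rot: [0.999, -0.037, -0.001, -0.0]
ft_force: [1.1, 0.2, -0.6]
width: 0.0138
```

```bash
python3 -c "
from h import *
s=read_state();print(delta([.4976,.0259,.31],.07), s['ee_pos'],s['time'],s['ft_force'],s['width'])
"
```

```text
(array([-0.0667, -0.3139,  0.0029]), array([-0.0005,  0.0011, -0.1432])) [ 0.54115085 -0.29207676  0.31269672] 5.35 [ 1.11698686  0.17023726 -0.64956713] 0.013786410726814934
```

arm_command([
  [0,[-0.004,-0.02,0],[0,0,-0.01]],
  [0,[-0.01,-0.05,0],[0,0,-0.024]],
  [0,[-0.017,-0.08,0],[0,0,-0.038]],
  [0,[-0.023,-0.11,0],[0,0,-0.052]],
  [0,[-0.03,-0.14,0],[0,0,-0.066]],
  [0,[-0.036,-0.17,0.001],[0,0,-0.08]],
  [0,[-0.043,-0.2,0.001],[0,0,-0.094]],
  [0,[-0.049,-0.23,0.001],[0,0,-0.107]],
  [0,[-0.055,-0.26,0.002],[0,0,-0.12]],
  [0,[-0.06,-0.285,0.002],[0,0,-0.132]],
])

```text
time: 6.18
ee_pos: [0.5017, -0.0013, 0.3112]
eef_rot: [1.0, 0.03, -0.0, -0.0]
ft_force: [0.0, 0.3, -1.1]
width: 0.0138
```

```bash
python3 -c "
from h import *
s=read_state();print(delta([.4976,.0259,.27],.07), s['ee_pos'],s['time'],s['ft_force'],s['width'])
"
```

```text
(array([-0.0024, -0.0273,  0.0412]), array([-0.0001,  0.0003, -0.0093])) [ 0.50168043 -0.00125449  0.31115538] 6.1833 [ 0.03562486  0.26018556 -1.0870231 ] 0.01375527167846763
```

arm_command([
  [0,[-0.001,-0.01,0.008],[0,0,-0.004]],
  [0,[-0.002,-0.02,0.016],[0,0,-0.008]],
  [0,[-0.0024,-0.027,0.024],[0,0,-0.01]],
  [0,[-0.0024,-0.027,0.032],[0,0,-0.01]],
  [0,[-0.0024,-0.027,0.038],[0,0,-0.01]],
  [0,[-0.0024,-0.027,0.041],[0,0,-0.01]],
  [0,[-0.0024,-0.027,0.041],[0,0,-0.01]],
  [0,[-0.0024,-0.027,0.041],[0,0,-0.01]],
  [0,[-0.0024,-0.027,0.041],[0,0,-0.01]],
  [0,[-0.0024,-0.027,0.041],[0,0,-0.01]],
])

```text
time: 7.02
ee_pos: [0.4986, 0.023, 0.2708]
eef_rot: [0.999, 0.034, 0.0, 0.0]
ft_force: [-0.5, -0.5, -0.9]
width: 0.0141
```

```bash
python3 -c "
from h import *
s=read_state();print(delta([.4976,.0259,.25],.07), s['ee_pos'],s['time'],s['ft_force'],s['width'])
T=cam('top','top4');S=cam('scene','scene4')
e=s['ee_pos']; print(proj(S,[[e[0],e[1],e[2]-.1555]]),proj(T,[[e[0],e[1],e[2]-.1555]]))
s=cv2.imread('pics/scene4.png')[120:320,310:460]
t=cv2.imread('pics/top4.png')[170:310,210:340]
cv2.imwrite('pics/m4.png',np.hstack([cv2.resize(s,(410,546),interpolation=2),cv2.resize(t,(390,546),interpolation=2)]))
"
```

```text
(array([-0.0009, -0.003 ,  0.0208]), array([ 0.0002, -0.0007, -0.0017])) [0.49863995 0.02300761 0.27084377] 7.0167 [-0.54291151 -0.52491032 -0.94396568] 0.01413002243361841
[[346.74295037 206.07195593]] [[304.29991948 279.66421802]]
```

View pics/m4.png

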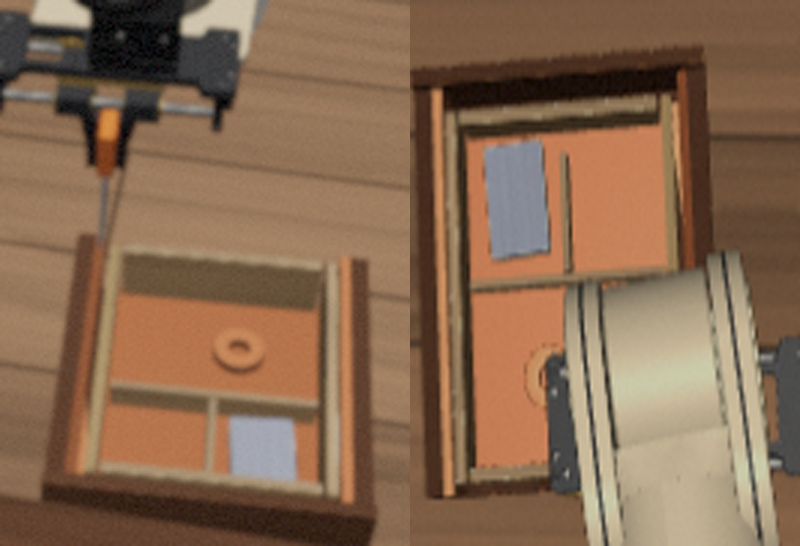

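arm_command([
  [0,[-0.0009,-0.003,0.004],[0,0,0]],
  [0,[-0.0009,-0.003,0.009],[0,0,0]],
  [0,[-0.0009,-0.003,0.014],[0,0,0]],
  [0,[-0.0009,-0.003,0.019],[0,0,0]],
  [0,[-0.0009,-0.003,0.024],[0,0,0]],
  [0,[-0.0009,-0.003,0.028],[0,0,0]],
  [0,[-0.0009,-0.003,0.031],[0,0,0]],
  [0,[-0.0009,-0.003,0.031],[0,0,0]],
  [0,[-0.0009,-0.003,0.031],[0,0,0]],
  [0,[-0.0009,-0.003,0.031],[0,0,0]],
])

```text
time: 7.95
ee_pos: [0.4974, 0.0263, 0.2397]
eef_rot: [0.999, 0.034, 0.0, 0.0]
ft_force: [0.5, -0.2, -0.9]
width: 0.0137
```

```bash
python3 -c "
from h import *
s=read_state();print(delta([.4976,.0259,.22],.07), s['ee_pos'],s['time'],s['ft_force'],s['torque'],s['width'])
S=cam('scene','scene5')
s=cv2.imread('pics/scene5.png')[150:270,310:400]
cv2.imwrite('pics/m5.png',cv2.resize(s,None,fx=5,fy=5,interpolation=2))
"
```

```text
(array([0.0001, 0.0004, 0.0197]), array([ 0.    , -0.0005, -0.0012])) [0.49744428 0.02625082 0.23968154] 7.95 [ 0.52043633 -0.17141653 -0.85692794] [ 0.04129567 -0.06540447  0.00655772] 0.013706921310463324
```

View pics/m5.png

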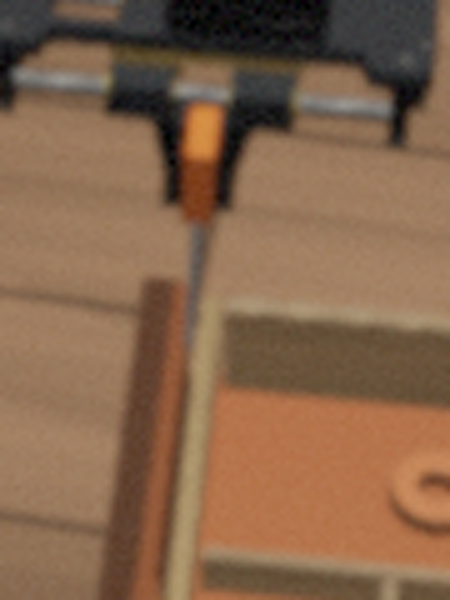

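arm_command([
  [0,[0,0.0004,0.002],[0,0,0]],
  [0,[0,0.0004,0.004],[0,0,0]],
  [0,[0,0.0004,0.006],[0,0,0]],
  [0,[0,0.0004,0.008],[0,0,0]],
  [0,[0,0.0004,0.01],[0,0,0]],
  [0,[0,0.0004,0.012],[0,0,0]],
  [0,[0,0.0004,0.014],[0,0,0]],
  [0,[0,0.0004,0.014],[0,0,0]],
  [0,[0,0.0004,0.014],[0,0,0]],
  [0,[0,0.0004,0.014],[0,0,0]],
])

```text
time: 8.83
ee_pos: [0.4972, 0.0262, 0.2252]
eef_rot: [0.999, 0.035, -0.0, -0.0]
ft_force: [0.1, 3.8, -2.7]
width: 0.0139
```

```bash
cat > f.py <<'E'
from h import *
yaw=.07;u=np.array([np.cos(yaw),np.sin(yaw)]);n=np.array([-u[1],u[0]])
F=[];P=[];M=[]
for i in range(8):
    s=read_state();F.append(s['ft_force']);P.append(s['ee_pos']);M.append(s['torque']);camera('top')
F=np.array(F);P=np.mean(P,0);M=np.mean(M,0)
b=(P[:2]-[.6003,.1333])
print('t',round(s['time'],2),'F u,n,z',(F[:,:2]@u).mean().round(2),(F[:,:2]@n).mean().round(2),F[:,2].mean().round(2),'std',F.std(0).round(2),'M u,n,z',(M[:2]@u).round(3),(M[:2]@n).round(3),M[2].round(3))
print('ee',P.round(4),'bay xy',(b@u).round(4),(b@n).round(4),'tipz',(P[2]-.1555).round(4),'w',round(s['width'],4),'rot',R.from_quat(s['eef_rot']).as_matrix()[:,2].round(4))
E
python3 f.py
```

```text
t 9.18 F u,n,z 0.48 4.29 -3.62 std [0.37 0.55 0.53] M u,n,z 1.387 -0.209 0.012
ee [0.4972 0.0261 0.2253] bay xy -0.1104 -0.0997 tipz 0.0698 w 0.0142 rot [-4.e-04  2.e-04 -1.e+00]
```

arm_command([
  [0,[0,-0.0005,0],[0,0,0]],
  [0,[0,-0.001,0],[0,0,0]],
  [0,[0,-0.001,0],[0,0,0]],
  [0,[0,-0.001,0],[0,0,0]],
  [0,[0,-0.001,0],[0,0,0]],
  [0,[0,-0.001,0],[0,0,0]],
  [0,[0,-0.001,0],[0,0,0]],
  [0,[0,-0.001,0],[0,0,0]],
  [0,[0,-0.001,0],[0,0,0]],
  [0,[0,-0.001,0],[0,0,0]],
])

```text
time: 10.07
ee_pos: [0.4974, 0.0266, 0.2255]
eef_rot: [0.999, 0.034, 0.0, 0.0]
ft_force: [-0.1, 0.4, -1.2]
width: 0.0138
```

```bash
python3 f.py
```

```text
t 10.42 F u,n,z -0.37 -0.05 -0.82 std [0.37 0.41 0.48] M u,n,z 0.059 0.048 -0.006
ee [0.4974 0.0266 0.2255] bay xy -0.1101 -0.0992 tipz 0.07 w 0.014 rot [ 3.e-04 -2.e-04 -1.e+00]
```

arm_command([
  [0,[0,-0.0006,0],[0,0,0]],
  [0,[0,-0.0012,0],[0,0,0]],
  [0,[0,-0.0012,0.001],[0,0,0]],
  [0,[0,-0.0012,0.003],[0,0,0]],
  [0,[0,-0.0012,0.005],[0,0,0]],
  [0,[0,-0.0012,0.007],[0,0,0]],
  [0,[0,-0.0012,0.009],[0,0,0]],
  [0,[0,-0.0012,0.011],[0,0,0]],
  [0,[0,-0.0012,0.012],[0,0,0]],
  [0,[0,-0.0012,0.012],[0,0,0]],
])

```text
time: 11.3
ee_pos: [0.4971, 0.028, 0.2131]
eef_rot: [0.999, 0.034, -0.0, 0.0]
ft_force: [-1.0, -0.5, -0.9]
width: 0.014
```

```bash
python3 f.py
```

```text
t 11.65 F u,n,z -0.3 -0.32 -0.76 std [0.4  0.57 0.34] M u,n,z 0.023 0.021 0.002
ee [0.4972 0.028  0.2135] bay xy -0.1102 -0.0978 tipz 0.058 w 0.0138 rot [ 2.e-04 -0.e+00 -1.e+00]
```

Free. Further down, 22 mm.

arm_command([
  [0,[0,0,0.003],[0,0,0]],
  [0,[0,0,0.006],[0,0,0]],
  [0,[0,0,0.009],[0,0,0]],
  [0,[0,0,0.012],[0,0,0]],
  [0,[0,0,0.015],[0,0,0]],
  [0,[0,0,0.018],[0,0,0]],
  [0,[0,0,0.02],[0,0,0]],
  [0,[0,0,0.022],[0,0,0]],
  [0,[0,0,0.022],[0,0,0]],
  [0,[0,0,0.022],[0,0,0]],
])

```text
time: 12.53
ee_pos: [0.4972, 0.028, 0.1914]
eef_rot: [0.999, 0.034, -0.0, 0.0]
ft_force: [-0.0, 0.7, -0.9]
width: 0.0139
```

```bash
python3 f.py
```

```text
t 12.88 F u,n,z -0.29 -0.1 -0.56 std [0.36 0.69 0.36] M u,n,z 0.015 0.003 -0.007
ee [0.4972 0.028  0.1916] bay xy -0.1102 -0.0978 tipz 0.0361 w 0.0138 rot [ 2.e-04 -1.e-04 -1.e+00]
```

arm_command([
  [0,[0,0,0.002],[0,0,0]],
  [0,[0,0,0.004],[0,0,0]],
  [0,[0,0,0.006],[0,0,0]],
  [0,[0,0,0.008],[0,0,0]],
  [0,[0,0,0.01],[0,0,0]],
  [0,[0,0,0.012],[0,0,0]],
  [0,[0,0,0.013],[0,0,0]],
  [0,[0,0,0.014],[0,0,0]],
  [0,[0,0,0.014],[0,0,0]],
  [0,[0,0,0.014],[0,0,0]],
])

```text
time: 13.77
ee_pos: [0.4972, 0.028, 0.1775]
eef_rot: [0.999, 0.034, 0.0, 0.0]
ft_force: [-0.0, 0.2, -0.4]
width: 0.0139
```

```bash
python3 f.py
```

```text
t 14.12 F u,n,z -0.06 0.2 -0.97 std [0.56 0.47 0.26] M u,n,z 0.018 0.012 -0.004
ee [0.4972 0.028  0.1775] bay xy -0.1102 -0.0978 tipz 0.022 w 0.0135 rot [ 2.e-04 -1.e-04 -1.e+00]
```

arm_command([
  [0,[0,-0.0004,0],[0,0,0]],
  [0,[0,-0.0008,0],[0,0,0]],
  [0,[0,-0.0008,0],[0,0,0]],
  [0,[0,-0.0008,0],[0,0,0]],
  [0,[0,-0.0008,0],[0,0,0]],
  [0,[0,-0.0008,0],[0,0,0]],
  [0,[0,-0.0008,0],[0,0,0]],
  [0,[0,-0.0008,0],[0,0,0]],
  [0,[0,-0.0008,0],[0,0,0]],
  [0,[0,-0.0008,0],[0,0,0]],
])

```text
time: 15.0
ee_pos: [0.4971, 0.0286, 0.1775]
eef_rot: [0.999, 0.034, 0.0, 0.0]
ft_force: [-0.2, -3.0, 0.3]
width: 0.014
```

```bash
python3 f.py
```

```text
t 15.35 F u,n,z -0.08 -3.2 0.21 std [0.41 0.41 0.51] M u,n,z -0.791 0.023 0.017
ee [0.4971 0.0286 0.1774] bay xy -0.1102 -0.0972 tipz 0.0219 w 0.0137 rot [ 0.e+00 -3.e-04 -1.e+00]
```

arm_command([
  [0,[0,0.0004,0],[0,0,0]],
  [0,[0.002,0.0004,0],[0,0,0]],
  [0,[0.005,0.0004,0],[0,0,0]],
  [0,[0.008,0.0004,0],[0,0,0]],
  [0,[0.011,0.0004,0],[0,0,0]],
  [0,[0.014,0.0004,0],[0,0,0]],
  [0,[0.017,0.0004,0],[0,0,0]],
  [0,[0.02,0.0004,0],[0,0,0]],
  [0,[0.02,0.0004,0],[0,0,0]],
  [0,[0.02,0.0004,0],[0,0,0]],
])

```text
time: 16.23
ee_pos: [0.5176, 0.0299, 0.1776]
eef_rot: [0.999, 0.034, 0.0, -0.0]
ft_force: [1.0, -1.1, -1.5]
width: 0.0136
```

```bash
python3 f.py
```

```text
t 16.58 F u,n,z 0.44 -0.78 -0.52 std [0.44 0.6  0.42] M u,n,z -0.193 -0.114 0.004
ee [0.5172 0.0299 0.1776] bay xy -0.0901 -0.0973 tipz 0.0221 w 0.014 rot [ 1.e-04  0.e+00 -1.e+00]
```

arm_command([
  [0,[0.002,0,0],[0,0,0]],
  [0,[0.004,0,0],[0,0,0]],
  [0,[0.006,0,0],[0,0,0]],
  [0,[0.008,0,0],[0,0,0]],
  [0,[0.01,0,0],[0,0,0]],
  [0,[0.012,0,0],[0,0,0]],
  [0,[0.014,0,0],[0,0,0]],
  [0,[0.016,0,0],[0,0,0]],
  [0,[0.016,0,0],[0,0,0]],
  [0,[0.016,0,0],[0,0,0]],
])

```text
time: 17.47
ee_pos: [0.5331, 0.0309, 0.1774]
eef_rot: [0.999, 0.034, -0.0, 0.0]
ft_force: [0.6, 0.3, -0.9]
width: 0.0141
```

```bash
python3 f.py
```

```text
t 17.82 F u,n,z -0.03 0.17 -0.75 std [0.41 0.41 0.51] M u,n,z 0.018 0.018 0.01
ee [0.533  0.0309 0.1774] bay xy -0.0743 -0.0975 tipz 0.0219 w 0.0144 rot [ 1.e-04 -1.e-04 -1.e+00]
```

arm_command([
  [0,[0.001,-0.0002,0],[0,0,0]],
  [0,[0.002,-0.0003,0],[0,0,0]],
  [0,[0.003,-0.0003,0],[0,0,0]],
  [0,[0.004,-0.0003,0],[0,0,0]],
  [0,[0.005,-0.0003,0],[0,0,0]],
  [0,[0.006,-0.0003,0],[0,0,0]],
  [0,[0.007,-0.0003,0],[0,0,0]],
  [0,[0.008,-0.0003,0],[0,0,0]],
  [0,[0.008,-0.0003,0],[0,0,0]],
  [0,[0.008,-0.0003,0],[0,0,0]],
])

```text
time: 18.7
ee_pos: [0.5412, 0.0316, 0.1774]
eef_rot: [0.999, 0.034, 0.0, 0.0]
ft_force: [0.5, -1.3, -1.3]
width: 0.014
```

```bash
python3 f.py
```

```text
t 19.05 F u,n,z 0.43 -1.45 -1.39 std [0.73 0.38 0.5 ] M u,n,z -0.412 -0.142 0.017
ee [0.5411 0.0316 0.1775] bay xy -0.0661 -0.0973 tipz 0.022 w 0.0141 rot [ 3.e-04 -1.e-04 -1.e+00]
```

arm_command([
  [0,[0.001,0,0],[0,0,0]],
  [0,[0.002,0,0],[0,0,0]],
  [0,[0.003,0,0],[0,0,0]],
  [0,[0.004,0,0],[0,0,0]],
  [0,[0.005,0,0],[0,0,0]],
  [0,[0.006,0,0],[0,0,0]],
  [0,[0.007,0,0],[0,0,0]],
  [0,[0.008,0,0],[0,0,0]],
  [0,[0.008,0,0],[0,0,0]],
  [0,[0.008,0,0],[0,0,0]],
])

```text
time: 19.93
ee_pos: [0.5491, 0.0322, 0.1774]
eef_rot: [0.999, 0.034, 0.0, 0.0]
ft_force: [-0.2, -1.8, -2.2]
width: 0.0141
```

```bash
sed -i 's/range(8)/range(6)/' f.py; python3 f.py
```

```text
t 20.18 F u,n,z -0.16 -2.59 -2.27 std [0.52 0.42 0.34] M u,n,z -0.676 -0.05 0.013
ee [0.5491 0.0322 0.1774] bay xy -0.0581 -0.0973 tipz 0.0219 w 0.0141 rot [ 4.e-04 -1.e-04 -1.e+00]
```

arm_command([
  [0,[0.001,0.0003,0],[0,0,0]],
  [0,[0.002,0.0003,0],[0,0,0]],
  [0,[0.003,0.0003,0],[0,0,0]],
  [0,[0.004,0.0003,0],[0,0,0]],
  [0,[0.005,0.0003,0],[0,0,0]],
  [0,[0.006,0.0003,0],[0,0,0]],
  [0,[0.007,0.0003,0],[0,0,0]],
  [0,[0.008,0.0003,0],[0,0,0]],
  [0,[0.008,0.0003,0],[0,0,0]],
  [0,[0.008,0.0003,0],[0,0,0]],
])

```text
time: 21.07
ee_pos: [0.5572, 0.0327, 0.1775]
eef_rot: [0.999, 0.034, 0.0, -0.0]
ft_force: [0.3, -0.6, -1.7]
width: 0.0138
```

```bash
python3 f.py
```

```text
t 21.32 F u,n,z 0.19 -0.55 -1.0 std [0.4  0.55 0.49] M u,n,z -0.067 -0.061 -0.016
ee [0.5571 0.0327 0.1775] bay xy -0.0501 -0.0973 tipz 0.022 w 0.0138 rot [ 1.e-04  1.e-04 -1.e+00]
```

arm_command([
  [0,[0.001,0,0],[0,0,0]],
  [0,[0.002,0,0],[0,0,0]],
  [0,[0.003,0,0],[0,0,0]],
  [0,[0.004,0,0],[0,0,0]],
  [0,[0.005,0,0],[0,0,0]],
  [0,[0.006,0,0],[0,0,0]],
  [0,[0.007,0,0],[0,0,0]],
  [0,[0.008,0,0],[0,0,0]],
  [0,[0.008,0,0],[0,0,0]],
  [0,[0.008,0,0],[0,0,0]],
])

```text
time: 22.2
ee_pos: [0.565, 0.0331, 0.1774]
eef_rot: [0.999, 0.034, -0.0, 0.0]
ft_force: [-1.1, -0.2, -0.4]
width: 0.0136
```

```bash
python3 f.py
```

```text
t 22.45 F u,n,z -0.45 -0.42 -0.82 std [0.46 0.4  0.6 ] M u,n,z 0.032 0.02 -0.007
ee [0.565  0.0331 0.1774] bay xy -0.0423 -0.0975 tipz 0.0219 w 0.0136 rot [ 1.e-04 -1.e-04 -1.e+00]
```

arm_command([
  [0,[0.001,-0.0002,0],[0,0,0]],
  [0,[0.002,-0.0002,0],[0,0,0]],
  [0,[0.003,-0.0002,0],[0,0,0]],
  [0,[0.004,-0.0002,0],[0,0,0]],
  [0,[0.005,-0.0002,0],[0,0,0]],
  [0,[0.006,-0.0002,0],[0,0,0]],
  [0,[0.007,-0.0002,0],[0,0,0]],
  [0,[0.008,-0.0002,0],[0,0,0]],
  [0,[0.008,-0.0002,0],[0,0,0]],
  [0,[0.008,-0.0002,0],[0,0,0]],
])

```text
time: 23.33
ee_pos: [0.5731, 0.0338, 0.1775]
eef_rot: [0.999, 0.034, 0.0, 0.0]
ft_force: [1.0, -0.1, -0.7]
width: 0.0143
```

```bash
python3 f.py
```

```text
t 23.58 F u,n,z 0.48 -0.31 -0.75 std [0.61 0.29 0.23] M u,n,z -0.052 -0.065 -0.025
ee [0.573  0.0338 0.1775] bay xy -0.0342 -0.0973 tipz 0.022 w 0.0139 rot [ 1.e-04 -1.e-04 -1.e+00]
```

arm_command([
  [0,[0.001,0,0],[0,0,0]],
  [0,[0.002,0,0],[0,0,0]],
  [0,[0.003,0,0],[0,0,0]],
  [0,[0.004,0,0],[0,0,0]],
  [0,[0.005,0,0],[0,0,0]],
  [0,[0.006,0,0],[0,0,0]],
  [0,[0.007,0,0],[0,0,0]],
  [0,[0.008,0,0],[0,0,0]],
  [0,[0.008,0,0],[0,0,0]],
  [0,[0.008,0,0],[0,0,0]],
])

```text
time: 24.47
ee_pos: [0.581, 0.0344, 0.1775]
eef_rot: [0.999, 0.034, 0.0, 0.0]
ft_force: [0.4, -0.5, -0.7]
width: 0.0139
```

```bash
python3 f.py
```

```text
t 24.72 F u,n,z 0.57 -0.58 -0.79 std [0.62 0.63 0.89] M u,n,z -0.1 -0.067 0.02
ee [0.581  0.0344 0.1775] bay xy -0.0262 -0.0973 tipz 0.022 w 0.0138 rot [ 2.e-04 -1.e-04 -1.e+00]
```

arm_command([
  [0,[0.001,0,0],[0,0,0]],
  [0,[0.002,0,0],[0,0,0]],
  [0,[0.003,0,0],[0,0,0]],
  [0,[0.004,0,0],[0,0,0]],
  [0,[0.005,0,0],[0,0,0]],
  [0,[0.006,0,0],[0,0,0]],
  [0,[0.007,0,0],[0,0,0]],
  [0,[0.008,0,0],[0,0,0]],
  [0,[0.008,0,0],[0,0,0]],
  [0,[0.008,0,0],[0,0,0]],
])

```text
time: 25.6
ee_pos: [0.5891, 0.0349, 0.1775]
eef_rot: [0.999, 0.034, 0.0, 0.0]
ft_force: [-0.1, -0.3, -1.8]
width: 0.014
```

```bash
python3 f.py
```

```text
t 25.85 F u,n,z 0.52 -0.76 -0.83 std [0.41 0.38 0.76] M u,n,z -0.12 -0.064 0.001
ee [0.589  0.0349 0.1775] bay xy -0.0182 -0.0973 tipz 0.022 w 0.014 rot [ 2.e-04 -1.e-04 -1.e+00]
```

arm_command([
  [0,[0.001,0,0],[0,0,0]],
  [0,[0.002,0,0],[0,0,0]],
  [0,[0.003,0,0],[0,0,0]],
  [0,[0.004,0,0],[0,0,0]],
  [0,[0.005,0,0],[0,0,0]],
  [0,[0.006,0,0],[0,0,0]],
  [0,[0.007,0,0],[0,0,0]],
  [0,[0.008,0,0],[0,0,0]],
  [0,[0.008,0,0],[0,0,0]],
  [0,[0.008,0,0],[0,0,0]],
])

```text
time: 26.73
ee_pos: [0.597, 0.0355, 0.1775]
eef_rot: [0.999, 0.034, 0.0, 0.0]
ft_force: [0.7, 0.1, -0.4]
width: 0.0137
```

```bash
python3 f.py
```

```text
t 26.98 F u,n,z 0.53 -0.5 -0.75 std [0.41 0.79 0.32] M u,n,z -0.129 -0.086 0.006
ee [0.597  0.0355 0.1775] bay xy -0.0102 -0.0973 tipz 0.022 w 0.0142 rot [ 1.e-04 -1.e-04 -1.e+00]
```

arm_command([
  [0,[0.001,0,0],[0,0,0]],
  [0,[0.002,0,0],[0,0,0]],
  [0,[0.003,0,0],[0,0,0]],
  [0,[0.004,0,0],[0,0,0]],
  [0,[0.005,0,0],[0,0,0]],
  [0,[0.006,0,0],[0,0,0]],
  [0,[0.007,0,0],[0,0,0]],
  [0,[0.008,0,0],[0,0,0]],
  [0,[0.008,0,0],[0,0,0]],
  [0,[0.008,0,0],[0,0,0]],
])

```text
time: 27.87
ee_pos: [0.605, 0.036, 0.1775]
eef_rot: [0.999, 0.034, 0.0, 0.0]
ft_force: [0.3, -0.3, -0.4]
width: 0.0139
```

```bash
python3 f.py
```

```text
t 28.12 F u,n,z 0.16 -0.34 -0.98 std [0.49 0.29 0.36] M u,n,z -0.107 -0.074 0.011
ee [0.605  0.036  0.1775] bay xy -0.0022 -0.0974 tipz 0.022 w 0.0137 rot [ 2.e-04 -1.e-04 -1.e+00]
```

arm_command([
  [0,[0.001,0,0],[0,0,0]],
  [0,[0.002,0,0],[0,0,0]],
  [0,[0.003,0,0],[0,0,0]],
  [0,[0.004,0,0],[0,0,0]],
  [0,[0.005,0,0],[0,0,0]],
  [0,[0.006,0,0],[0,0,0]],
  [0,[0.007,0,0],[0,0,0]],
  [0,[0.008,0,0],[0,0,0]],
  [0,[0.008,0,0],[0,0,0]],
  [0,[0.008,0,0],[0,0,0]],
])

```text
time: 29.0
ee_pos: [0.613, 0.0366, 0.1775]
eef_rot: [0.999, 0.034, 0.0, 0.0]
ft_force: [0.6, 1.0, -0.4]
width: 0.0139
```

```bash
python3 f.py
```

```text
t 29.25 F u,n,z 0.62 -0.16 -0.88 std [0.39 0.55 0.56] M u,n,z -0.082 -0.042 0.026
ee [0.6129 0.0366 0.1775] bay xy 0.0058 -0.0974 tipz 0.022 w 0.0139 rot [ 1.e-04 -1.e-04 -1.e+00]
```

arm_command([
  [0,[0.001,0,0],[0,0,0]],
  [0,[0.002,0,0],[0,0,0]],
  [0,[0.003,0,0],[0,0,0]],
  [0,[0.004,0,0],[0,0,0]],
  [0,[0.005,0,0],[0,0,0]],
  [0,[0.006,0,0],[0,0,0]],
  [0,[0.007,0,0],[0,0,0]],
  [0,[0.008,0,0],[0,0,0]],
  [0,[0.008,0,0],[0,0,0]],
  [0,[0.008,0,0],[0,0,0]],
])

```text
time: 30.13
ee_pos: [0.6209, 0.0371, 0.1775]
eef_rot: [0.999, 0.034, 0.0, 0.0]
ft_force: [0.1, -0.9, -1.3]
width: 0.0139
```

```bash
python3 f.py
```

```text
t 30.38 F u,n,z 0.22 -0.35 -0.78 std [0.44 0.61 0.64] M u,n,z -0.054 -0.038 0.011
ee [0.6209 0.0371 0.1775] bay xy 0.0138 -0.0974 tipz 0.022 w 0.0139 rot [ 1.e-04 -1.e-04 -1.e+00]
```

arm_command([
  [0,[0.001,-0.0001,0],[0,0,0]],
  [0,[0.002,-0.0001,0],[0,0,0]],
  [0,[0.003,-0.0001,0],[0,0,0]],
  [0,[0.004,-0.0001,0],[0,0,0]],
  [0,[0.005,-0.0001,0],[0,0,0]],
  [0,[0.006,-0.0001,0],[0,0,0]],
  [0,[0.007,-0.0001,0],[0,0,0]],
  [0,[0.008,-0.0001,0],[0,0,0]],
  [0,[0.008,-0.0001,0],[0,0,0]],
  [0,[0.008,-0.0001,0],[0,0,0]],
])

```text
time: 31.27
ee_pos: [0.629, 0.0377, 0.1774]
eef_rot: [0.999, 0.034, 0.0, 0.0]
ft_force: [0.8, -0.8, -2.0]
width: 0.0141
```

```bash
python3 f.py
```

```text
t 31.52 F u,n,z 0.51 -1.19 -1.48 std [0.47 0.43 0.7 ] M u,n,z -0.26 -0.136 -0.001
ee [0.6289 0.0377 0.1775] bay xy 0.0219 -0.0973 tipz 0.022 w 0.0137 rot [ 3.e-04 -1.e-04 -1.e+00]
```

arm_command([
  [0,[0.001,0,0],[0,0,0]],
  [0,[0.002,0,0],[0,0,0]],
  [0,[0.003,0,0],[0,0,0]],
  [0,[0.004,0,0],[0,0,0]],
  [0,[0.005,0,0],[0,0,0]],
  [0,[0.006,0,0],[0,0,0]],
  [0,[0.007,0,0],[0,0,0]],
  [0,[0.008,0,0],[0,0,0]],
  [0,[0.008,0,0],[0,0,0]],
  [0,[0.008,0,0],[0,0,0]],
])

```text
time: 32.4
ee_pos: [0.6367, 0.0383, 0.1773]
eef_rot: [0.999, 0.034, -0.0, 0.0]
ft_force: [-1.5, -1.0, -1.7]
width: 0.0141
```

```bash
python3 f.py
```

```text
t 32.65 F u,n,z -1.74 -1.54 -2.23 std [0.3  0.4  0.32] M u,n,z -0.389 0.502 0.032
ee [0.6367 0.0383 0.1773] bay xy 0.0296 -0.0973 tipz 0.0218 w 0.0139 rot [-3.e-04 -1.e-04 -1.e+00]
```

arm_command([
  [0,[0.0005,0,0],[0,0,0]],
  [0,[0.001,0,0],[0,0,0]],
  [0,[0.0015,0,0],[0,0,0]],
  [0,[0.002,0,0],[0,0,0]],
  [0,[0.0025,0,0],[0,0,0]],
  [0,[0.003,0,0],[0,0,0]],
  [0,[0.003,0,0],[0,0,0]],
  [0,[0.003,0,0],[0,0,0]],
  [0,[0.003,0,0],[0,0,0]],
  [0,[0.003,0,0],[0,0,0]],
])

```text
time: 33.53
ee_pos: [0.6396, 0.0385, 0.1774]
eef_rot: [0.999, 0.034, -0.0, 0.0]
ft_force: [-4.9, -3.0, -0.3]
width: 0.014
```

```bash
python3 f.py
```

```text
t 33.78 F u,n,z -4.58 -2.2 -0.76 std [0.61 0.4  0.4 ] M u,n,z -0.43 1.323 0.057
ee [0.6396 0.0385 0.1774] bay xy 0.0326 -0.0973 tipz 0.0219 w 0.014 rot [-4.e-04 -2.e-04 -1.e+00]
```

arm_command([
  [0,[0.0005,0,0],[0,0,0]],
  [0,[0.001,0,0],[0,0,0]],
  [0,[0.0015,0,0],[0,0,0]],
  [0,[0.0015,0,0],[0,0,0]],
  [0,[0.0015,0,0],[0,0,0]],
  [0,[0.0013,0.0001,0],[0,0,0]],
  [0,[0.0011,0.0002,0],[0,0,0]],
  [0,[0.0011,0.0002,0],[0,0,0]],
  [0,[0.0011,0.0002,0],[0,0,0]],
  [0,[0.0011,0.0002,0],[0,0,0]],
])

```text
time: 34.67
ee_pos: [0.6409, 0.0385, 0.1773]
eef_rot: [0.999, 0.034, 0.0, -0.0]
ft_force: [-2.8, -0.7, -4.1]
width: 0.0135
```

```bash
python3 f.py
```

```text
t 34.92 F u,n,z -3.11 -1.24 -3.48 std [0.38 0.57 0.34] M u,n,z -0.202 0.816 0.003
ee [0.6409 0.0385 0.1773] bay xy 0.0339 -0.0974 tipz 0.0218 w 0.0141 rot [ 0.  0. -1.]
```

arm_command([
  [18,[0,0,0],[0,0,0]],
  [20,[0,0,0],[0,0,0]],
  [25,[0,0,0],[0,0,0]],
  [30,[0,0,0],[0,0,0]],
  [40,[0,0,0],[0,0,0]],
  [45,[0,0,0],[0,0,0]],
  [45,[0,0,0],[0,0,0]],
  [45,[0,0,0],[0,0,0]],
  [45,[0,0,0],[0,0,0]],
  [45,[0,0,0],[0,0,0]],
])

```text
time: 35.8
ee_pos: [0.6409, 0.0384, 0.1775]
eef_rot: [0.999, 0.034, 0.0, 0.0]
ft_force: [-0.0, -0.1, -0.0]
width: 0.0391
```

```bash
python3 f.py;  python3 -c "
from h import *
S=cam('scene','scene6')
s=cv2.imread('pics/scene6.png')[150:270,310:400]
cv2.imwrite('pics/m6.png',cv2.resize(s,None,fx=5,fy=5,interpolation=2))
"
```

```text
t 36.05 F u,n,z -0.11 -0.06 -0.14 std [0.21 0.17 0.3 ] M u,n,z 0.026 -0.008 -0.003
ee [0.6409 0.0384 0.1775] bay xy 0.0339 -0.0975 tipz 0.022 w 0.0389 rot [ 1.e-04 -1.e-04 -1.e+00]
```

View pics/m6.png

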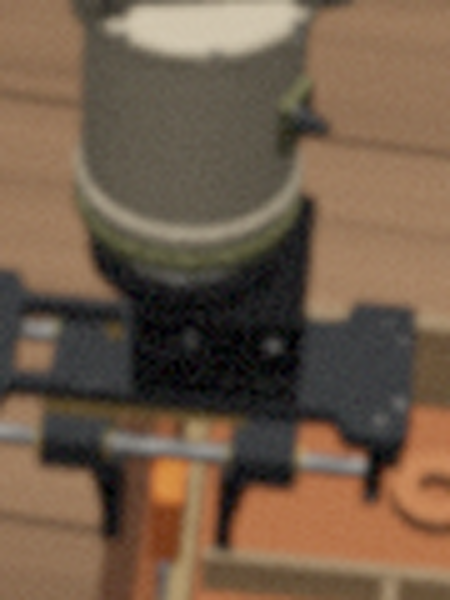

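arm_command([
  [45,[0,0,-0.005],[0,0,0]],
  [45,[0,0,-0.015],[0,0,0]],
  [45,[0,0,-0.03],[0,0,0]],
  [45,[0,0,-0.05],[0,0,0]],
  [45,[0,0,-0.07],[0,0,0]],
  [45,[0,0,-0.09],[0,0,0]],
  [45,[-0.02,0,-0.11],[0,0,0]],
  [45,[-0.05,0,-0.13],[0,0,0]],
  [45,[-0.08,0,-0.14],[0,0,0]],
  [45,[-0.11,0,-0.15],[0,0,0]],
])

```text
time: 36.98
ee_pos: [0.5301, 0.0312, 0.3294]
eef_rot: [0.999, 0.035, 0.001, 0.0]
ft_force: [0.1, 0.6, 0.5]
width: 0.0391
```

arm_command([
  [45,[-0.01,0.03,0],[0,0,0]],
  [45,[-0.02,0.06,0],[0,0,0]],
  [45,[-0.03,0.09,0],[0,0,0]],
  [45,[-0.03,0.12,0],[0,0,0]],
  [45,[-0.03,0.15,0],[0,0,0]],
  [45,[-0.03,0.18,0],[0,0,0]],
  [45,[-0.03,0.2,0],[0,0,0]],
  [45,[-0.03,0.2,0],[0,0,0]],
  [45,[-0.03,0.2,0],[0,0,0]],
  [45,[-0.03,0.2,0],[0,0,0]],
])

```text
time: 37.82
ee_pos: [0.5152, -0.1696, 0.3281]
eef_rot: [0.999, 0.035, 0.0, -0.0]
ft_force: [0.3, 0.6, 1.0]
width: 0.0389
```

```bash
python3 -c "
from h import *
S=cam('scene','scene7');T=cam('top','top7')
s=cv2.imread('pics/scene7.png')[190:320,310:450]
t=cv2.imread('pics/top7.png')[170:310,210:340]
cv2.imwrite('pics/m7.png',np.hstack([cv2.resize(s,(430,400),interpolation=2),cv2.resize(t,(370,400),interpolation=2)]))
# predicted upright leaf: tip bay (.0339,-.0975+-)
e=np.array([.6409,.0384]); z=.022
P=[[*e,z+.125],[*e,z+.08]]
print(proj(S,P),proj(T,P), read_state()['time'])
hsv=cv2.cvtColor(T['pixels'],cv2.COLOR_RGB2HSV)
for im,n,box in((T,'top',(290,215,320,260)),(S,'scene',(325,215,360,280))):
    x0,y0,x1,y1=box;h=cv2.cvtColor(im['pixels'],cv2.COLOR_RGB2HSV)[y0:y1,x0:x1]
    m=cv2.inRange(h,(5,190,170),(18,255,255)); ys,xs=np.nonzero(m)
    if len(xs): print(n,len(xs),xs.mean()+x0,ys.mean()+y0,xs.min()+x0,xs.max()+x0,ys.min()+y0,ys.max()+y0)
"
```

```text
[[343.58759704 243.80046369]
 [342.84104458 257.43346359]] [[298.30616028 220.32371979]
 [299.03916954 223.12556246]] 37.9167
top 8 297.875 219.25 295 300 215 225
```

View pics/m7.png

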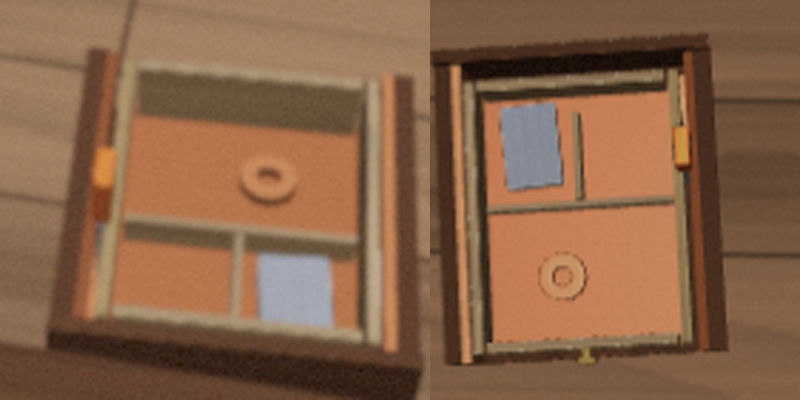

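View pics/scene7.png

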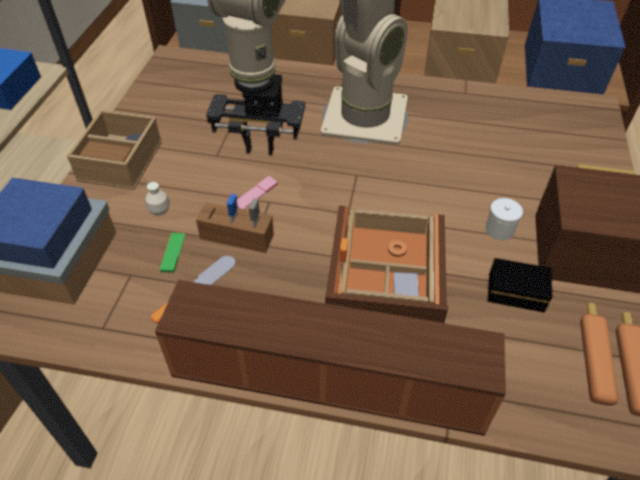

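```bash
python3 -c "
from h import *
T=load('top7');t=T['pixels'].astype(int)
for y in range(211,234): print(y,[(int(t[y,c,0]),int(t[y,c,2])) for c in range(293,305)])
"
```

```text
211 [(197, 89), (174, 86), (150, 83), (148, 84), (142, 77), (112, 54), (196, 98), (141, 55), (121, 39), (123, 39), (93, 32), (69, 28)]
212 [(197, 88), (175, 87), (149, 81), (146, 81), (143, 78), (87, 41), (197, 100), (151, 63), (121, 38), (123, 41), (97, 34), (71, 32)]
213 [(197, 88), (175, 86), (150, 84), (126, 71), (122, 68), (66, 30), (167, 84), (159, 71), (125, 43), (122, 39), (96, 33), (69, 29)]
214 [(196, 89), (175, 86), (148, 64), (168, 56), (170, 56), (165, 52), (183, 72), (181, 53), (123, 41), (123, 40), (97, 32), (70, 28)]
215 [(198, 89), (181, 86), (168, 46), (197, 55), (199, 61), (199, 65), (199, 68), (194, 41), (123, 39), (121, 38), (96, 34), (72, 34)]
216 [(197, 89), (187, 87), (176, 45), (198, 57), (199, 63), (197, 65), (200, 73), (193, 42), (107, 30), (123, 40), (105, 35), (70, 32)]
217 [(198, 91), (187, 87), (165, 51), (198, 58), (198, 63), (198, 65), (197, 70), (193, 43), (89, 22), (122, 42), (111, 38), (72, 34)]
218 [(198, 89), (184, 86), (155, 51), (198, 56), (199, 65), (198, 68), (198, 72), (194, 47), (82, 23), (122, 42), (110, 36), (69, 29)]
219 [(197, 89), (192
[... 1289 characters left out ...]
6, 12), (111, 33), (123, 40), (92, 32)]
229 [(198, 90), (197, 91), (171, 84), (135, 71), (82, 20), (70, 6), (71, 9), (70, 17), (90, 20), (121, 41), (122, 39), (99, 37)]
230 [(198, 90), (196, 89), (173, 87), (148, 81), (130, 69), (125, 66), (61, 42), (62, 42), (97, 36), (123, 40), (124, 40), (98, 36)]
231 [(198, 92), (199, 91), (173, 87), (151, 85), (147, 82), (146, 82), (54, 49), (56, 47), (98, 43), (122, 40), (121, 35), (98, 35)]
232 [(198, 91), (197, 90), (172, 85), (151, 84), (148, 83), (147, 82), (71, 52), (57, 48), (97, 39), (121, 39), (122, 41), (98, 36)]
233 [(200, 91), (197, 90), (182, 88), (153, 87), (145, 81), (146, 82), (78, 53), (58, 49), (96, 39), (122, 37), (122, 39), (96, 32)]
```

```bash
python3 -c "
from h import *
print(close_job())"
```

```text
the job is handed in; nothing more can be done
None
```

I took the orange-handled leaf from its slot and lowered it freely into the gap about 30 mm behind the bay's front, to about 4 mm above the floor. I then slid it back lightly along the tray until drag appeared at about bay x = +0.030. I carried on about 4 mm, with drag at about 4.6 N at the last reading before the final 1.3 mm, then eased off, released it and drew the arm clear. The job was handed in at about 38 s.

**Last checks:**
- **Position:** the leaf stands at about bay x = +0.034. In both pictures its handle is where an upright leaf there should be, to about a pixel in the top view, with no sign of spring-back.
- **Tray contents and bystanders:** by eye in the last pictures, the tray contents, the other leaves and the bystanders look unmoved.
- **Nip force:** I could not measure this after release. From how the drag grew I put it at about 1.5–3 N.

**What did not go cleanly:**
- **Entry:** the blade touched the lining at about 4 N on the way in. I corrected this by shifting it about 2 mm towards the tray.
- **Look-alikes:** the free-standing green and pink pieces fell over while I was gripping and lifting the leaf. By my measurements the gripper was not near them, but I did not see why they fell. They remain lying on the work surface.

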